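# Slide the candlestick base on in the polishing tray

## Task

Bring the candlestick base on to the next place in the polishing tray, which leaves no room until the snuffer makes way: first slide the snuffer's carrier tile fully into the empty corner of the tray, then slide the candlestick base's carrier fully into the corner that the snuffer left. Slide the carriers flat on the tray floor without lifting or tipping them, one at a time in that order; leave the bobeche's carrier in its corner, do not disturb the brush and the loose bobeches on the table, and let go of everything at the end.

Things in the scene. Friction and masses are not known exactly. Their poses are not given: they have to be found in the camera images.
- tray: Low square dark wooden tray fixed to the table at any angle: 212 mm outside, 192 mm inside, floor 6 mm thick, rim top 20 mm above the table, level with the tiles. 2 x 2 undivided bays, centres 96 mm apart, three with carrier tiles, one empty. Play: 12 mm between tiles, 6 mm to the walls. Waxed: tiles slide with friction 0.2 to 0.3. Origin: centre of its underside; x, y along its sides.
- bay_open (a point): Floor-level centre of the corner bay that is empty at the start (tray x +48, y +48 mm).
- bay_left (a point): Floor-level centre of a bay next to the empty one (tray x -48, y +48 mm); holds the snuffer or the bobeche carrier at the start.
- bay_right (a point): Floor-level centre of the other bay next to the empty one (tray x +48, y -48 mm); holds the other of those two at the start.
- snuffer_carrier: Pewter candle snuffer: a plain cone, 58 mm across at its foot, 18 mm at its top (42 mm above the tile's underside), and above it a straight round stem, 14 mm diameter, from 42 to 90 mm above the tile's underside, on a square oak carrier tile 84 x 84 x 14 mm (one rigid piece with it). Origin: centre of the tile's underside, z up, x and y square to the tile's sides, parallel to the tray's at the start. 0.25 to 0.5 kg.
- candlestick_carrier: Brass candlestick base: square foot plate 74 x 74 mm, low dome, short knopped neck, and a straight round socket 26 mm diameter from 42 to 84 mm above the tile's underside, on a square oak carrier tile 84 x 84 x 14 mm (one rigid piece with it). Origin: centre of the tile's underside, z up, x and y square to the tile's sides, parallel to the tray's at the start. 0.4 to 0.75 kg. Starts in the bay diagonally opposite the empty one.
- bobeche_carrier: Brass bobeche (low drip dish 70 mm across with a collar 26 mm diameter), top 40 mm above the tile's underside, on a square oak carrier tile 84 x 84 x 14 mm (one rigid piece with it). Origin: centre of the tile's underside, z up, x and y square to the tile's sides, parallel to the tray's at the start. 0.3 kg.
- loose_bobeche_1: Bystander: loose brass bobeche without a tile, 70 mm across, 26 mm high, on the table. Origin: centre of its underside.
- loose_bobeche_2: Bystander: a second loose bobeche, the same.
- brush: Bystander: horsehair brush, walnut handle, lying bristles down, 225 x 36 x 36 mm. Origin: under the middle, x along the brush.
Mind the look-alikes: they are no part of the job. What is shaped like the bobeche_carrier but blue or pink is not meant. Leave any red look-alike of the snuffer_carrier alone.

How it is judged (in metres and radians):
On the way, in this order (a step that is already met when the one before it is completed fails the run):
1. the snuffer carrier is in the corner that was empty, while the candlestick carrier is still in its first corner (horizontal distance between snuffer_carrier and bay_open below 0.015 m and distance of candlestick_carrier from where it was at the start of the episode below 0.02 m), for 0.2 s.
2. the candlestick carrier is in the corner that the snuffer left (horizontal distance between snuffer_carrier and bay_open below 0.015 m and (horizontal distance between candlestick_carrier and bay_left below 0.015 m or horizontal distance between candlestick_carrier and bay_right below 0.015 m)), for 0.2 s.
At the end, for the whole second after the job is handed in: The snuffer carrier is centred within 15 mm of the corner bay that was empty, the candlestick carrier within 15 mm of the bay the snuffer left, the bobeche carrier within 15 mm of where it was; all three lie flat on the tray floor (within 4 mm, upright within 0.1 rad), at rest (all of step 2 and distance of bobeche_carrier from where it was at the start of the episode below 0.015 m and z of each of candlestick_carrier, snuffer_carrier, bobeche_carrier in the frame of tray below 0.01 m and linear speed of each of candlestick_carrier, snuffer_carrier, bobeche_carrier below 0.02 m/s and angle between each of candlestick_carrier, snuffer_carrier, bobeche_carrier's own z axis and vertical below 0.1 rad); the robot touches nothing.
It fails at once if a carrier is lifted more than 12 mm off the tray floor (z of any of candlestick_carrier, snuffer_carrier, bobeche_carrier in the frame of tray above 0.018 m).
It fails at once if a carrier is tipped more than 0.25 rad (angle between any of candlestick_carrier, snuffer_carrier, bobeche_carrier's own z axis and vertical above 0.25 rad).
It fails at once if the brush or a loose bobeche is moved more than 20 mm (distance of any of brush, loose_bobeche_1, loose_bobeche_2 from where it was at the start of the episode above 0.02 m).
It also fails if it takes over 45 s, if anything falls off the work surface, if the arm or the gripper's body presses on something with over 40 N, if the wrist force passes 120 N, or if a joint passes its speed limit or range.

## Robot

A 6-joint arm with a two-finger parallel gripper is mounted at the origin on the work surface. World frame = base frame: x ahead of the robot, y to its left, z up, the work surface at z = 0. Lengths are in mm, angles in degrees, forces in N, time in s.
With the tool pointing down it reaches from about 250 to 800 mm from the base axis. Payload 8.5 kg.
Tool frame: the origin (TCP) lies at the very end of the fingers, on their centre line; the grasp point (between the pads) lies hold_point_z behind it (hold_point_z is the distance from the TCP to the grasp point, in mm); z points along the fingers, y is the line along which they close (so a half turn about z gives the same grasp; the last joint's range is limited). The gripper opens to 85 mm and grips with 20 to 120 N. Pads are 22 mm wide; open, the fingers measure 114 mm over their backs; the gripper's body (76 mm by 85 mm) begins 54 mm behind the grasp point. The pads swing forward as they close: fully open they stand 13 mm farther back than shut.
Start: joints at [74.427, 13.648, -0.773, 75.585, 0, 90], TCP at [140.931, 505.685, 231.276] pointing down, gripper open.
Joint ranges: [-152.45, 152.45], [-59.26, 108.67], [-65.41, 83.53], [-104.44, 129.93], [-82.83, 76.93], [-180, 180]. Speed limits (degrees/s): [127.2, 127.2, 159.86, 180, 180, 180].

## Interface

Orientations are given as a 3x3 rotation matrix whose columns are the frame's x, y, z axes.
In Python, from rig import * gives the robot as it stands. The module is installed in compiled form; this text tells all that it offers.
- The arm moves only by the shell command python3 -m crank 'ROWS'. ROWS is JSON, a list of rows, each an object with "gripper": the gripper's target within -1 to 1 (fully open at 1, half-way at 0, shut at -1); "dp": the shift along the world's x, y, z in cm, a list of three; "roll": the turn about the world's z in degrees. A call has exactly 5 rows; each row shifts and turns the commanded pose from where the row before left it; what a row does not reach is not made up. A row lasts 1/12 s, in which the tool goes at most 41.7 mm and 7.16 degrees, less where a joint would pass 70% of its speed; a pose out of reach is approached as far as the arm can. A call is refused whole if a number of a shift passes 4.17 or a number of a turn 7.16, either way. A call with a gripper value outside its range is refused whole. The fingers move at their own pace and stop on an object; the grip force is fixed at half the most. Time passes only in rows, so rows that do not move let the fingers close, or fill a call up. It gives the time, the measured TCP pose, the force, the opening and the grip force at its end, in the units of the state.
- get_state(): the state, without advancing time (a new reading comes with each control period).
- camera(name): name is "scene" or "top" or "wrist"; returns a dict with "image" (420x560x3 uint8, red, green, blue), "fx", "fy", "cx", "cy" (pixels), "camera_from_world" (4x4, takes a point from world to camera coordinates). Camera axes: x right, y down, z forward; pixel columns grow to the right and rows downward; lengths in mm; the calibration is good to about 2 mm. A picture is of the moment at which its call begins. There is no depth.
- hand_in(): hands the job in; it is judged then, once.
The state is a dict: "time": time; "joint_pos": joint angles; "joint_velocities": joint speeds; "tau": joint torques, N m; "tool_pos": TCP position; "ee_rot": TCP orientation; "wrist_force": force on the tool from outside, world axes, zero at the start; "ft_torque": the same for the moment, N m; "opening": opening from 0.0 (shut) to 1.0 (fully open); "grip_force": force on a finger pad.
Only numpy, scipy, OpenCV 4.12 (cv2) and the standard library are available. Lean on these libraries where they do the work, as an engineer would, in place of code of your own. Each camera call takes 0.05 s, during which the arm holds its last target. There are 200 camera calls.

## Working session

There is one attempt and no reset: what is moved stays moved. The work goes in short steps, Python scripts to look and compute and a shell command to move; the robot and the scene stay as the last step left them, time stands still between calls to the robot, and variables do not carry over. Pictures are saved under pics/ and viewed, at most 10 in all, crops included, and the job is handed in when it is done.

```bash
mkdir -p pics
cat > h.py <<'E'
from rig import *
import numpy as np, cv2
def snap(n,f):
    c=camera(n); cv2.imwrite('pics/'+f,c['image'][:,:,::-1]); np.savez(''+f+'.npz',**c); return c
def pt(f,u,v,z):
    c=np.load(''+f+'.npz'); T=c['camera_from_world']; R=T[:3,:3]; o=-R.T@T[:3,3]
    d=R.T@np.array([(u-c['cx'])/c['fx'],(v-c['cy'])/c['fy'],1]); return o+d*(z-o[2])/d[2]
def px(f,p):
    c=np.load(''+f+'.npz'); q=c['camera_from_world']@np.r_[p,1]; return c['fx']*q[0]/q[2]+c['cx'],c['fy']*q[1]/q[2]+c['cy']
E
python3 - <<'E'
from h import *
snap('top','top0.png'); snap('scene','scene0.png')
s=get_state();print(s)
E
```

```text
{'time': 0.1, 'joint_pos': array([ 7.44259441e+01,  1.36788963e+01, -8.11265569e-01,  7.55862265e+01,
        8.58084299e-04,  9.00001459e+01]), 'joint_velocities': array([-0.00115651, -0.12613007,  0.1204552 , -0.03432125, -0.03033456,
        0.06808538]), 'tau': array([-9.25353379e-04, -5.39721000e+01,  3.46997917e+01,  1.34631491e-02,
       -8.49875869e-05, -1.12342285e-06]), 'tool_pos': array([140.84731931, 505.35885781, 230.73508083]), 'ee_rot': array([[-9.63283549e-01,  2.68485877e-01, -3.72376443e-04],
       [ 2.68486135e-01,  9.63282698e-01, -1.28025652e-03],
       [ 1.49729887e-05, -1.33322796e-03, -9.99999111e-01]]), 'wrist_force': array([-0.04435805,  0.31947084,  0.65265649]), 'ft_torque': array([ 0.04993142, -0.04322023,  0.00625304]), 'grip_force': 0.0, 'opening': 1.000626142051727}
```

View pics/top0.png

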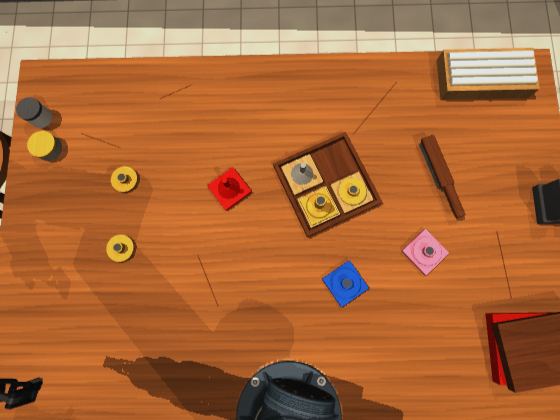

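View pics/scene0.png

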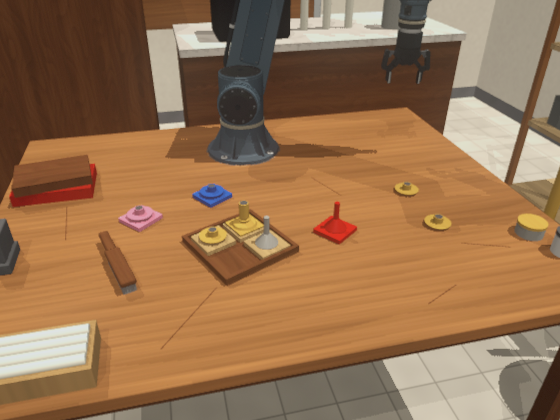

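The top view shows the tray centred near (328,185), with the empty bay at the top right (340,155). The snuffer, grey on oak, is at (302,173). The candlestick is at (320,205) and the bobeche carrier at (352,190). The look-alikes are red at (230,188), blue at (346,284) and pink at (427,251). The grey snuffer on oak inside the tray is the one meant. I'll enlarge this area to confirm.

Run:
```python
from h import *
im=cv2.imread('pics/top0.png')[125:245,265:395]
cv2.imwrite('pics/crop0.png',cv2.resize(im,None,fx=5,fy=5,interpolation=cv2.INTER_CUBIC)[:600])
c=np.load('top0.png.npz');print(c['fx'],c['camera_from_world'])
```

```text
400.82280234618014 [[-1.26016235e-02 -9.99802877e-01 -1.53429766e-02  1.52235678e+01]
 [-9.81804494e-01  1.52794431e-02 -1.89278828e-01  4.80163852e+02]
 [ 1.89475948e-01  1.26785828e-02 -9.81803503e-01  9.53902275e+02]
 [ 0.00000000e+00  0.00000000e+00  0.00000000e+00  1.00000000e+00]]
```

View pics/crop0.png

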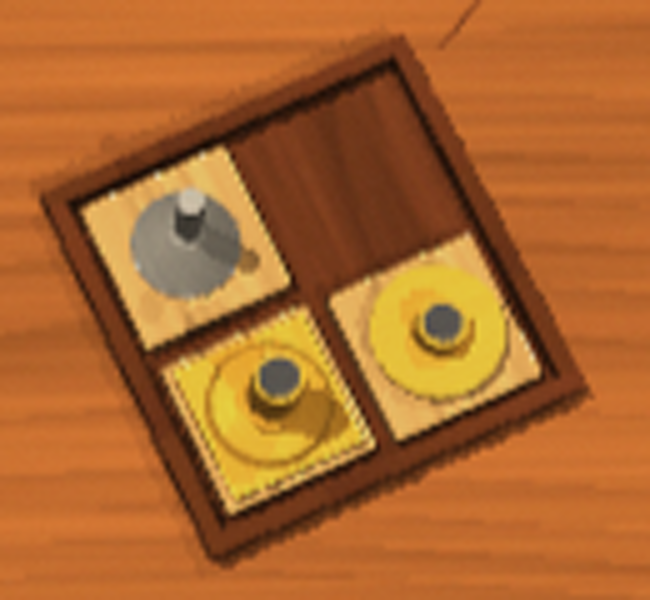

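The crop confirms it: the grey cone with its stem top at crop (190,200) is the snuffer. The candlestick's socket top is at (280,377). The empty bay is at the top right, and the bobeche tile is at the bottom right.

Run:
```python
from h import *
P=lambda u,v,z:pt('top0.png',265+(u+.5)/5-.5,125+(v+.5)/5-.5,z)[:2]
T=np.array([P(*q,20) for q in [(38,193),(403,38),(592,392),(222,560)]])
print('tray',T.round(1),T.mean(0),[np.linalg.norm(T[i]-T[i-1]).round(1) for i in range(4)])
for n,q in dict(snuf=[(80,210),(222,145),(292,285),(150,350)],cand=[(160,370),(305,305),(377,440),(230,517)],bob=[(330,297),(472,233),(545,375),(398,440)]).items():
    a=np.array([P(*k,20) for k in q]); d=(a[1]-a[0]+a[2]-a[3])
    print(n,a.mean(0).round(1),[np.linalg.norm(a[i]-a[i-1]).round(1) for i in range(4)],np.degrees(np.arctan2(d[1],d[0])))
print('stem',P(190,198,96),'socket',P(280,377,90),'bobtop',P(442,323,46))
d=T[1]-T[0]+T[2]-T[3];print(np.degrees(np.arctan2(d[1],d[0])))
d=T[0]-T[3]+T[1]-T[2];print(np.degrees(np.arctan2(d[1],d[0])))
I=np.array([P(*q,20) for q in [(70,203),(397,60),(560,378),(220,523)]]);print('inner',I.mean(0),[np.linalg.norm(I[i]-I[i-1]).round(1) for i in range(4)])
```

```text
tray [[ 619.3   31.4]
 [ 701.9 -163.4]
 [ 507.9 -251.8]
 [ 423.9  -60.1]] [ 563.2411015  -111.00180111] [np.float64(215.7), np.float64(211.5), np.float64(213.2), np.float64(209.3)]
snuf [588.6 -45.6] [np.float64(83.7), np.float64(82.7), np.float64(84.2), np.float64(81.5)] -65.60589959348196
cand [502.4 -85.7] [np.float64(84.3), np.float64(82.8), np.float64(79.6), np.float64(85.4)] -64.63927423325968
bob [ 538.9 -173.5] [np.float64(82.5), np.float64(82.1), np.float64(83.5), np.float64(83.5)] -66.50227619656951
stem [590.71143845 -44.96286385] socket [502.51162553 -86.26464696] bobtop [ 538.97770758 -172.3900808 ]
-66.69442099386102
24.80417920690051
inner [ 565.35989866 -110.14844418] [np.float64(186.1), np.float64(190.2), np.float64(190.0), np.float64(190.7)]
```

```bash
python3 - <<'E'
import rig
print([n for n in dir(rig) if n[0]!='_']); print(getattr(rig,'hold_point_z',None))
E
python3 -m crank '[{"gripper":1,"dp":[3,-2.8,0],"roll":7},{"gripper":1,"dp":[3,-2.8,0],"roll":7},{"gripper":1,"dp":[3,-2.8,0],"roll":7},{"gripper":1,"dp":[3,-2.8,0],"roll":7},{"gripper":1,"dp":[3,-2.8,0],"roll":7}]'
```

```text
['IKError', 'camera', 'get_state', 'hand_in', 'hold_point_z']
18.700000000000003
time: 0.52
tool_pos: [278.7, 377.4, 231.1]
ee_rot: [[-0.958, -0.285, -0.0], [-0.285, 0.958, -0.0], [0.0, -0.0, -1.0]]
wrist_force: [1.3, 1.3, 0.4]
opening: 0.999
grip_force: 0.0
```

```bash
python3 -m crank '[{"gripper":1,"dp":[2.3,-3.1,0],"roll":5},{"gripper":1,"dp":[2.3,-3.1,0],"roll":0},{"gripper":1,"dp":[2.3,-3.1,0],"roll":0},{"gripper":1,"dp":[2.3,-3.1,0],"roll":0},{"gripper":1,"dp":[2.3,-3.1,0],"roll":0}]'
python3 -m crank '[{"gripper":1,"dp":[2.3,-3.1,0],"roll":0},{"gripper":1,"dp":[2.3,-3.1,0],"roll":0},{"gripper":1,"dp":[2.3,-3.1,0],"roll":0},{"gripper":1,"dp":[2.3,-3.1,0],"roll":0},{"gripper":1,"dp":[2.3,-3.1,0],"roll":0}]'
python3 -m crank '[{"gripper":1,"dp":[2.3,-3.1,0],"roll":0},{"gripper":1,"dp":[2.3,-3.1,0],"roll":0},{"gripper":1,"dp":[2.3,-3.1,0],"roll":0},{"gripper":1,"dp":[0,0,0],"roll":0},{"gripper":1,"dp":[0,0,0],"roll":0}]'
python3 - <<'E'
from h import *
snap('wrist','w0.png'); print(get_state()['tool_pos'],px('w0.png',[589.5,-45.5,96]))
E
```

```text
time: 0.93
tool_pos: [393.5, 222.1, 231.2]
ee_rot: [[-0.932, -0.362, -0.0], [-0.362, 0.932, -0.0], [0.0, -0.0, -1.0]]
wrist_force: [0.6, 1.1, -0.4]
opening: 1.001
grip_force: 0.0
time: 1.35
tool_pos: [508.6, 66.9, 231.1]
ee_rot: [[-0.932, -0.362, -0.0], [-0.362, 0.932, -0.0], [0.0, 0.0, -1.0]]
wrist_force: [0.3, 0.6, 0.8]
opening: 1.004
grip_force: 0.0
time: 1.77
tool_pos: [577.4, -25.9, 230.2]
ee_rot: [[-0.933, -0.359, -0.002], [-0.359, 0.933, -0.0], [0.002, 0.001, -1.0]]
wrist_force: [-0.9, 0.3, -0.5]
opening: 1.002
grip_force: 0.0
[576.71466662 -24.79647548 230.46424214] (np.float64(251.67890403287248), np.float64(204.72697260722853))
```

View pics/w0.png

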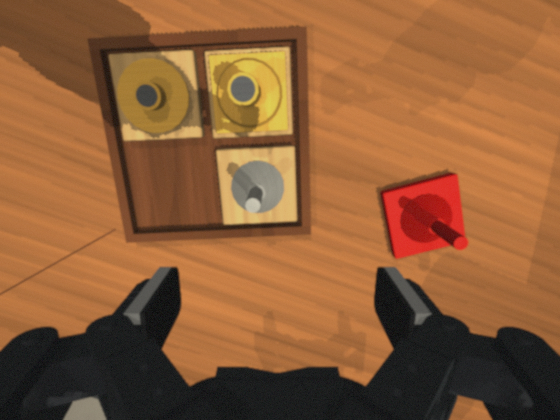

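The stem top is at about (253,205) in the wrist view, against a prediction of (252,205), so the position is confirmed. The red look-alike stands clear at (440,220). Next I centre over the stem and descend.

```bash
python3 -m crank '[{"gripper":1,"dp":[1.3,-2.1,0],"roll":3},{"gripper":1,"dp":[0,0,-2],"roll":0},{"gripper":1,"dp":[0,0,-3],"roll":0},{"gripper":1,"dp":[0,0,-2],"roll":0},{"gripper":1,"dp":[0,0,0],"roll":0}]'
python3 - <<'E'
from h import *
s=get_state();print(s['tool_pos'],s['ee_rot'][:,1])
E
```

```text
time: 2.23
tool_pos: [586.9, -43.8, 157.5]
ee_rot: [[-0.911, -0.412, -0.007], [-0.412, 0.911, 0.001], [0.006, 0.003, -1.0]]
wrist_force: [-1.0, 0.8, 0.5]
opening: 1.004
grip_force: 0.0
[586.86287805 -43.7660398  157.4931497 ] [-0.41185459  0.91124349  0.00333177]
```

```bash
python3 -m crank '[{"gripper":1,"dp":[0.2,-0.1,0],"roll":0},{"gripper":1,"dp":[0,0,-3.2],"roll":0},{"gripper":1,"dp":[0,0,-3.2],"roll":0},{"gripper":1,"dp":[0,0,-3.2],"roll":0},{"gripper":1,"dp":[0,0,-0.3],"roll":0}]'
python3 -m crank '[{"gripper":0,"dp":[0,0,0],"roll":0},{"gripper":0,"dp":[0,0,0],"roll":0},{"gripper":0,"dp":[0,0,0],"roll":0},{"gripper":0,"dp":[0,0,0],"roll":0},{"gripper":0,"dp":[0,0,0],"roll":0}]'
```

```text
time: 2.65
tool_pos: [589.8, -45.4, 59.4]
ee_rot: [[-0.911, -0.411, -0.005], [-0.411, 0.911, 0.0], [0.004, 0.002, -1.0]]
wrist_force: [-1.0, -0.4, -1.5]
opening: 1.001
grip_force: 0.0
time: 3.07
tool_pos: [592.9, -46.2, 64.0]
ee_rot: [[-0.912, -0.411, 0.003], [-0.411, 0.912, -0.0], [-0.002, -0.001, -1.0]]
wrist_force: [0.7, -0.7, 0.0]
opening: 0.497
grip_force: 0.0
```

```bash
python3 -m crank '[{"gripper":-0.3,"dp":[-0.2,0.1,-0.5],"roll":0},{"gripper":-0.3,"dp":[0,0,0],"roll":0},{"gripper":-0.3,"dp":[0,0,0],"roll":0},{"gripper":-0.3,"dp":[0,0,0],"roll":0},{"gripper":-0.3,"dp":[0,0,0],"roll":0}]'
python3 - <<'E'
from h import *
snap('wrist','w1.png'); print(get_state()['tool_pos'])
E
```

```text
time: 3.48
tool_pos: [589.9, -45.1, 57.3]
ee_rot: [[-0.912, -0.411, -0.0], [-0.411, 0.912, -0.0], [0.0, -0.0, -1.0]]
wrist_force: [0.1, -0.8, -0.0]
opening: 0.349
grip_force: 0.0
[589.93857025 -45.15445593  57.3189007 ]
```

View pics/w1.png

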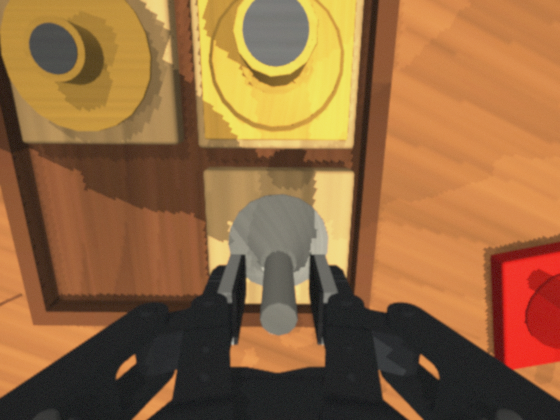

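The stem top, at (279,318), is centred between the pads at 233 and 325, and the finger tips are clear of the cone. Closing now.

```bash
python3 -m crank '[{"gripper":-1,"dp":[0,0,0],"roll":0},{"gripper":-1,"dp":[0,0,0],"roll":0},{"gripper":-1,"dp":[0,0,0],"roll":0},{"gripper":-1,"dp":[0,0,0],"roll":0},{"gripper":-1,"dp":[0,0,0],"roll":0}]'
```

```text
time: 3.95
tool_pos: [590.0, -45.2, 57.4]
ee_rot: [[-0.912, -0.411, 0.0], [-0.411, 0.912, -0.0], [-0.0, -0.0, -1.0]]
wrist_force: [0.4, -0.3, 2.6]
opening: 0.144
grip_force: 58.4
```

```bash
python3 -m crank '[{"gripper":-1,"dp":[0.15,-0.35,0],"roll":0},{"gripper":-1,"dp":[0.25,-0.6,0],"roll":0},{"gripper":-1,"dp":[0.3,-0.7,0],"roll":0},{"gripper":-1,"dp":[0.3,-0.7,0],"roll":0},{"gripper":-1,"dp":[0.3,-0.7,0],"roll":0}]'
```

```text
time: 4.37
tool_pos: [603.3, -76.5, 57.4]
ee_rot: [[-0.912, -0.41, 0.0], [-0.41, 0.912, 0.0], [-0.0, -0.0, -1.0]]
wrist_force: [-0.8, 2.0, 4.2]
opening: 0.146
grip_force: 58.6
```

```bash
python3 -m crank '[{"gripper":-1,"dp":[0.3,-0.7,0],"roll":0},{"gripper":-1,"dp":[0.3,-0.7,0],"roll":0},{"gripper":-1,"dp":[0.3,-0.7,0],"roll":0},{"gripper":-1,"dp":[0.3,-0.7,0],"roll":0},{"gripper":-1,"dp":[0.3,-0.7,0],"roll":0}]'
python3 -m crank '[{"gripper":-1,"dp":[0.3,-0.7,0],"roll":0},{"gripper":-1,"dp":[0.3,-0.7,0],"roll":0},{"gripper":-1,"dp":[0.3,-0.7,0],"roll":0},{"gripper":-1,"dp":[0.1,-0.2,0],"roll":0},{"gripper":-1,"dp":[0,0,0],"roll":0}]'
```

```text
time: 4.78
tool_pos: [618.3, -111.4, 57.4]
ee_rot: [[-0.912, -0.411, 0.0], [-0.411, 0.912, -0.0], [-0.0, -0.0, -1.0]]
wrist_force: [-1.6, 2.2, 3.9]
opening: 0.144
grip_force: 58.7
time: 5.2
tool_pos: [628.6, -135.1, 57.4]
ee_rot: [[-0.912, -0.41, 0.001], [-0.41, 0.912, -0.001], [-0.0, -0.001, -1.0]]
wrist_force: [-0.3, -2.2, 4.3]
opening: 0.147
grip_force: 58.8
```

```bash
python3 -m crank '[{"gripper":0,"dp":[0,0,0],"roll":0},{"gripper":0,"dp":[0,0,0],"roll":0},{"gripper":0,"dp":[0,0,0],"roll":0},{"gripper":0,"dp":[0,0,1],"roll":0},{"gripper":0,"dp":[0,0,2],"roll":0}]'
python3 -m crank '[{"gripper":0.5,"dp":[0,0,4],"roll":0},{"gripper":1,"dp":[0,0,4],"roll":0},{"gripper":1,"dp":[0,0,0],"roll":-7},{"gripper":1,"dp":[0,0,0],"roll":-7},{"gripper":1,"dp":[0,0,0],"roll":-7}]'
python3 -m crank '[{"gripper":1,"dp":[-2,0.8,0],"roll":-7},{"gripper":1,"dp":[-2,0.8,0],"roll":-7},{"gripper":1,"dp":[-2,0.8,0],"roll":-7},{"gripper":1,"dp":[-2,0.8,0],"roll":-7},{"gripper":1,"dp":[-2,0.8,0],"roll":-7}]'
python3 -m crank '[{"gripper":1,"dp":[-1,0.4,0],"roll":-7},{"gripper":1,"dp":[-1,0.4,0],"roll":-7},{"gripper":1,"dp":[0,0,0],"roll":-7},{"gripper":1,"dp":[0,0,0],"roll":-7},{"gripper":1,"dp":[0,0,0],"roll":-6}]'
python3 - <<'E'
from h import *
snap('top','top1.png'); print(get_state()['tool_pos'],get_state()['ee_rot'][:,1])
im=cv2.imread('pics/top1.png')[95:245,265:415]
cv2.imwrite('pics/crop1.png',cv2.resize(im,None,fx=4,fy=4,interpolation=cv2.INTER_CUBIC))
E
```

```text
time: 5.62
tool_pos: [626.2, -133.2, 85.7]
ee_rot: [[-0.912, -0.411, -0.005], [-0.411, 0.912, 0.001], [0.004, 0.003, -1.0]]
wrist_force: [-0.3, -0.4, -0.1]
opening: 0.499
grip_force: 0.0
time: 6.03
tool_pos: [628.3, -133.6, 169.2]
ee_rot: [[-0.999, -0.051, 0.002], [-0.051, 0.999, -0.001], [-0.002, -0.001, -1.0]]
wrist_force: [1.0, 0.7, 0.0]
opening: 1.005
grip_force: 0.0
time: 6.45
tool_pos: [526.8, -93.2, 167.9]
ee_rot: [[-0.847, 0.531, 0.0], [0.531, 0.847, -0.0], [-0.0, -0.0, -1.0]]
wrist_force: [-0.3, 0.8, -0.2]
opening: 1.0
grip_force: 0.0
time: 6.87
tool_pos: [507.8, -85.4, 168.3]
ee_rot: [[-0.405, 0.914, 0.001], [0.914, 0.405, -0.0], [-0.001, 0.001, -1.0]]
wrist_force: [-0.3, -0.4, 0.4]
opening: 0.999
grip_force: 0.0
[507.83649757 -85.46902813 168.20570883] [9.16835374e-01 3.99265085e-01 5.36559148e-04]
```

View pics/crop1.png

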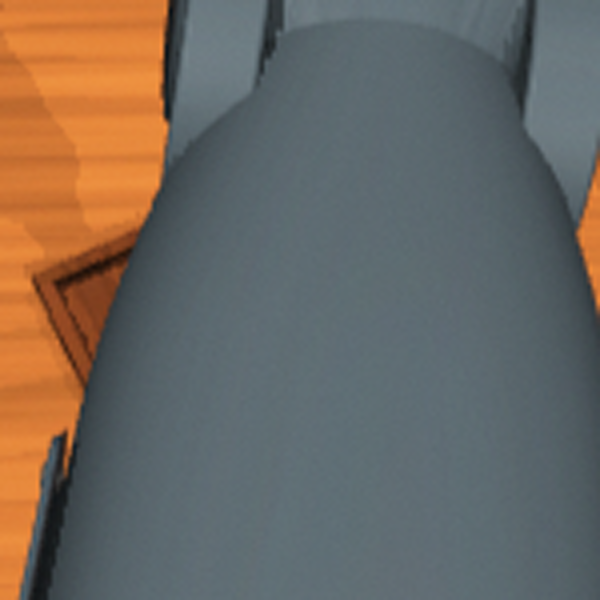

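The arm hides the tray from the top camera, so I'll use the wrist camera while I centre over the socket.

```bash
python3 -m crank '[{"gripper":1,"dp":[-0.6,-0.1,0],"roll":1},{"gripper":1,"dp":[0,0,0],"roll":0},{"gripper":1,"dp":[0,0,0],"roll":0},{"gripper":1,"dp":[0,0,0],"roll":0},{"gripper":1,"dp":[0,0,0],"roll":0}]'
python3 - <<'E'
from h import *
snap('wrist','w2.png'); print(get_state()['tool_pos'],px('w2.png',[502,-86,90]),px('w2.png',[627.3,-133.4,96]))
E
```

```text
time: 7.33
tool_pos: [502.0, -86.7, 167.4]
ee_rot: [[-0.427, 0.904, 0.0], [0.904, 0.427, -0.0], [-0.0, -0.0, -1.0]]
wrist_force: [-0.4, 0.5, 0.1]
opening: 0.999
grip_force: 0.0
[501.98712262 -86.68886136 167.35574119] (np.float64(277.1454974904336), np.float64(219.31743822590542)) (np.float64(398.8212135483202), np.float64(341.47763820614773))
```

View pics/w2.png

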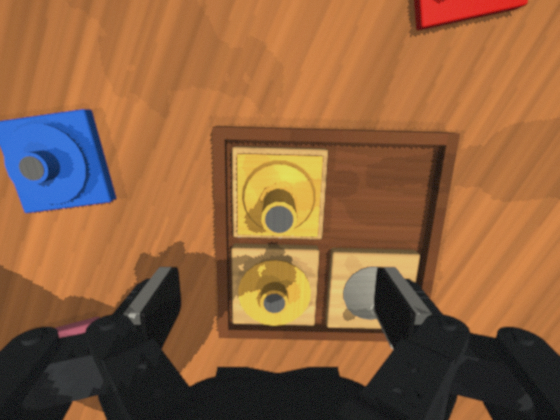

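The snuffer tile at (373,290) sits in its corner, and the socket top at (279,219) is within 1 mm of the prediction. Descending on the socket.

```bash
python3 -m crank '[{"gripper":1,"dp":[0,0,-2],"roll":-0.7},{"gripper":1,"dp":[0,0,-3],"roll":0},{"gripper":1,"dp":[0,0,-3],"roll":0},{"gripper":1,"dp":[0,0,-1.5],"roll":0},{"gripper":1,"dp":[0,0,-0.5],"roll":0}]'
python3 -m crank '[{"gripper":0.2,"dp":[0,0,0],"roll":0},{"gripper":0.2,"dp":[0,0,0],"roll":0},{"gripper":0.2,"dp":[0,0,0],"roll":0},{"gripper":0.2,"dp":[0,0,0],"roll":0},{"gripper":0.2,"dp":[0,0,0],"roll":0}]'
```

```text
time: 7.8
tool_pos: [500.2, -86.3, 64.7]
ee_rot: [[-0.416, 0.909, -0.004], [0.909, 0.416, 0.001], [0.002, -0.004, -1.0]]
wrist_force: [0.1, 0.1, 0.2]
opening: 0.998
grip_force: 0.0
time: 8.22
tool_pos: [502.6, -86.8, 68.3]
ee_rot: [[-0.415, 0.91, 0.002], [0.91, 0.415, -0.0], [-0.001, 0.001, -1.0]]
wrist_force: [0.3, -0.9, 0.9]
opening: 0.599
grip_force: 0.0
```

```bash
python3 -m crank '[{"gripper":0.2,"dp":[0,0,-0.6],"roll":0},{"gripper":0.2,"dp":[0,0,-0.3],"roll":0},{"gripper":0.2,"dp":[0,0,0],"roll":0},{"gripper":0.2,"dp":[0,0,0],"roll":0},{"gripper":0.2,"dp":[0,0,0],"roll":0}]'
python3 -m crank '[{"gripper":-1,"dp":[0,0,0],"roll":0},{"gripper":-1,"dp":[0,0,0],"roll":0},{"gripper":-1,"dp":[0,0,0],"roll":0},{"gripper":-1,"dp":[0,0,0],"roll":0},{"gripper":-1,"dp":[0,0,0],"roll":0}]'
```

```text
time: 8.63
tool_pos: [501.8, -86.6, 58.2]
ee_rot: [[-0.415, 0.91, -0.0], [0.91, 0.415, 0.0], [0.0, -0.0, -1.0]]
wrist_force: [-0.1, 0.7, 0.8]
opening: 0.599
grip_force: 0.0
time: 9.05
tool_pos: [502.2, -86.7, 58.7]
ee_rot: [[-0.415, 0.91, 0.001], [0.91, 0.415, -0.0], [-0.0, 0.0, -1.0]]
wrist_force: [0.2, 0.2, 5.1]
opening: 0.284
grip_force: 58.8
```

```bash
python3 -m crank '[{"gripper":-1,"dp":[0.35,0.15,0],"roll":0},{"gripper":-1,"dp":[0.6,0.3,0],"roll":0},{"gripper":-1,"dp":[0.7,0.33,0],"roll":0},{"gripper":-1,"dp":[0.7,0.33,0],"roll":0},{"gripper":-1,"dp":[0.7,0.33,0],"roll":0}]'
python3 -m crank '[{"gripper":-1,"dp":[0.7,0.33,0],"roll":0},{"gripper":-1,"dp":[0.7,0.33,0],"roll":0},{"gripper":-1,"dp":[0.7,0.33,0],"roll":0},{"gripper":-1,"dp":[0.7,0.33,0],"roll":0},{"gripper":-1,"dp":[0.7,0.33,0],"roll":0}]'
```

```text
time: 9.47
tool_pos: [532.3, -72.4, 58.7]
ee_rot: [[-0.415, 0.91, -0.0], [0.91, 0.415, -0.001], [-0.0, -0.001, -1.0]]
wrist_force: [-2.1, -1.2, 7.8]
opening: 0.287
grip_force: 59.4
time: 9.88
tool_pos: [567.4, -55.9, 58.7]
ee_rot: [[-0.415, 0.91, -0.001], [0.91, 0.415, -0.001], [-0.0, -0.001, -1.0]]
wrist_force: [-2.7, -1.9, 8.2]
opening: 0.288
grip_force: 59.4
```

```bash
python3 -m crank '[{"gripper":-1,"dp":[0.7,0.33,0],"roll":0},{"gripper":-1,"dp":[0.7,0.33,0],"roll":0},{"gripper":-1,"dp":[0.5,0.25,0],"roll":0},{"gripper":-1,"dp":[0.1,0.05,0],"roll":0},{"gripper":-1,"dp":[0,0,0],"roll":0}]'
python3 -m crank '[{"gripper":0.2,"dp":[0,0,0],"roll":0},{"gripper":0.2,"dp":[0,0,0],"roll":0},{"gripper":0.2,"dp":[0,0,0],"roll":0},{"gripper":0.2,"dp":[0,0,1],"roll":0},{"gripper":0.2,"dp":[0,0,2],"roll":0}]'
python3 -m crank '[{"gripper":0.5,"dp":[0,0,4],"roll":0},{"gripper":0.5,"dp":[0,0,4],"roll":0},{"gripper":0.5,"dp":[-2,1,2],"roll":0},{"gripper":0.5,"dp":[-2,3,2],"roll":0},{"gripper":0.5,"dp":[-2,3,0],"roll":0}]'
python3 -m crank '[{"gripper":0.5,"dp":[-2,3,0],"roll":0},{"gripper":0.5,"dp":[-2,3,0],"roll":0},{"gripper":0.5,"dp":[-2,3,0],"roll":0},{"gripper":0.5,"dp":[-2,3,0],"roll":0},{"gripper":0.5,"dp":[-2,3,0],"roll":0}]'
python3 -m crank '[{"gripper":0.5,"dp":[-2,3,0],"roll":0},{"gripper":0.5,"dp":[-2,3,0],"roll":0},{"gripper":0.5,"dp":[-2,3,0],"roll":0},{"gripper":0.5,"dp":[0,0,0],"roll":0},{"gripper":0.5,"dp":[0,0,0],"roll":0}]'
python3 - <<'E'
from h import *
snap('top','top2.png')
im=cv2.imread('pics/top2.png')[125:245,265:395]
cv2.imwrite('pics/crop2.png',cv2.resize(im,None,fx=5,fy=5,interpolation=cv2.INTER_CUBIC)[:600])
E
```

```text
time: 10.3
tool_pos: [588.1, -46.1, 58.7]
ee_rot: [[-0.416, 0.91, 0.001], [0.91, 0.416, -0.0], [-0.001, 0.001, -1.0]]
wrist_force: [0.2, 0.7, 4.3]
opening: 0.286
grip_force: 59.1
time: 10.72
tool_pos: [585.7, -46.0, 86.9]
ee_rot: [[-0.415, 0.91, -0.005], [0.91, 0.415, 0.0], [0.002, -0.004, -1.0]]
wrist_force: [-0.1, -0.0, 0.4]
opening: 0.602
grip_force: 0.0
time: 11.13
tool_pos: [528.5, 23.8, 213.0]
ee_rot: [[-0.413, 0.911, 0.006], [0.911, 0.413, 0.0], [-0.002, 0.006, -1.0]]
wrist_force: [0.7, 0.6, -0.7]
opening: 0.754
grip_force: 0.0
time: 11.55
tool_pos: [426.2, 174.9, 209.2]
ee_rot: [[-0.415, 0.91, 0.001], [0.91, 0.415, 0.0], [-0.0, 0.001, -1.0]]
wrist_force: [1.1, -0.7, 0.3]
opening: 0.745
grip_force: 0.0
time: 11.97
tool_pos: [366.3, 265.2, 209.0]
ee_rot: [[-0.419, 0.908, 0.0], [0.908, 0.419, 0.0], [0.0, 0.001, -1.0]]
wrist_force: [0.7, -0.0, -0.5]
opening: 0.756
grip_force: 0.0
```

View pics/crop2.png

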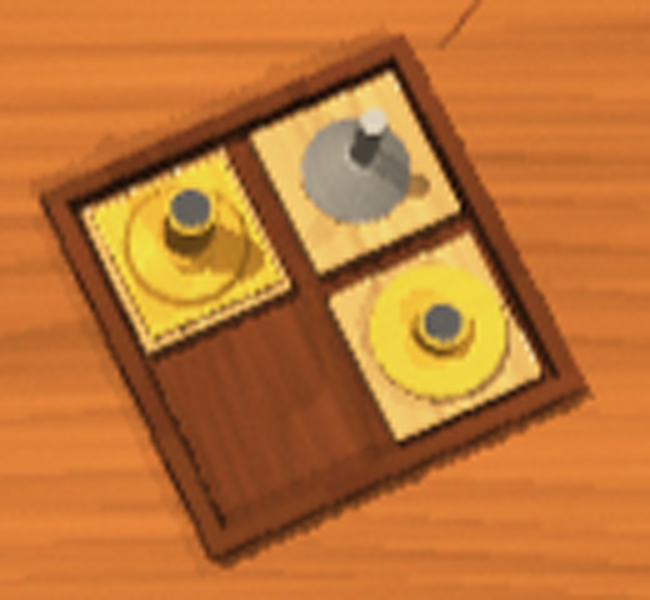

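The crop shows the snuffer tile seated in the formerly empty corner (355,170) and the candlestick tile where the snuffer was (185,250). The bobeche tile at (435,335) hasn't moved. The arm is clear, so I'm handing in.

```bash
python3 -c "
from rig import *
print(hand_in())"
```

```text
the job is handed in; nothing more can be done
None
```

The job is handed in: the snuffer's carrier is in the corner that was empty, the candlestick base's carrier is in the corner the snuffer left, the bobeche's carrier is unmoved and the gripper is clear; the hand-in returned no verdict.

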